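Untangle the mixed-up places on the washroom cabinet

TASK

All four things on the cabinet were put back in each other's places: put each into its own again, the white cup standing in the middle of the round blue coaster, the brown bottle standing in the middle of the square white marble coaster, the pink pill organizer lying flat, flaps up and lengthwise in the middle of the green tray, and the red glasses case lying flat, right way up and lengthwise in the middle of the black tray. Every place is taken at first, so park things on the purple mat on the way. Set each thing down rather than dropping it, keep the cup and the bottle upright, and leave the tweezers where they lie.

Things in the scene. Friction and masses are not known exactly. Their poses are not given: they have to be found in the camera images.
- cup: White ceramic tumbler without a handle, upright, 85 mm high, outside diameter 62 mm at the rim and 58 mm at the foot, wall 4 mm, about 170 g (up to 240 g). Origin: centre of its underside, z up its axis. At the start it stands in one of the two trays.
- bottle: Brown glass bottle with a white screw cap and a blank paper label, upright, 100 mm high in all: round body of 47 mm diameter up to 66 mm, then a shoulder, cap of 30 mm diameter from 82 to 100 mm; about 150 g (up to 210 g). Origin: centre of its underside, z up its axis. At the start it stands in the other tray.
- organizer: Pink plastic weekly pill organizer, a long box with seven paler flaps in a row, all snapped shut (they do not open here): 150 mm long (its y axis), 36 mm wide (its x axis), 26 mm high, about 110 g (up to 155 g). Origin: centre of its underside, z up through the flaps. At the start it lies across one of the two coasters, sticking out over both sides.
- case: Dark red hard plastic reading-glasses case, shut, rounded edges: 158 mm long (its y axis), 54 mm wide (its x axis), 36 mm high, about 100 g (up to 140 g). Origin: centre of its underside, z up. At the start it lies across the other coaster, sticking out over both sides.
- cup_coaster: Round blue ceramic coaster, diameter 100 mm, 8 mm thick, stuck down: the cup's place. Origin: centre of its underside, on the cabinet top.
- bottle_coaster: Square white marble coaster, 100 x 100 mm, 8 mm thick, stuck down: the brown bottle's place. Origin: centre of its underside, on the cabinet top.
- organizer_tray: Green enamel tray, stuck down: the pill organizer's place. Outside 188 mm long (its y axis) by 80 mm wide (its x axis), rim 4 mm thick and 11 mm high, floor 5 mm above the cabinet top, so 180 x 72 mm inside. Origin: centre of its underside, on the cabinet top.
- case_tray: Black tray, stuck down: the glasses case's place. Outside 196 mm long (its y axis) by 90 mm wide (its x axis), rim 4 mm thick and 11 mm high, floor 5 mm above the cabinet top, so 188 x 82 mm inside. Origin: centre of its underside, on the cabinet top.
- mat: Purple silicone mat, stuck down, 180 mm long (its y axis) by 110 mm wide (its x axis), 3 mm thick, empty at the start: the free spot, wide enough for any one of the four things. Origin: centre of its underside, on the cabinet top.
- tweezers: Steel tweezers lying loose on the cabinet top among the rest, 95 mm long (its y axis), about 10 mm wide, 8 mm high; to be left alone. Origin: their middle, on the cabinet top. (Other bystanders: two round pots of 36 mm diameter, under 30 mm high, stand in the gaps at least 120 mm from the middle of every place; taller things stand only beyond 0.75 m ahead of the robot or 0.44 m to either side.)
Not all that is in view belongs to the job. There is more than one size of the organizer; the job needs the smaller.

How it is judged:
By the outcome, as a careful person would: the job done as asked, in the order asked, and still so for the second after the job is handed in, with the robot touching nothing.
It also fails if it takes over 134 s, if anything falls off the work surface, if the arm or the gripper's body presses on something with over 40 N, if the wrist force passes 120 N, or if a joint passes its speed limit or range.

ROBOT

A 6-joint arm with a two-finger parallel gripper is mounted at the origin on the work surface. World frame = base frame: x ahead of the robot, y to its left, z up, the work surface at z = 0. Lengths are in m, angles in degrees, forces in N, time in s.
With the tool pointing down it reaches from about 0.4 to 0.825 m from the base axis. Payload 7 kg.
Tool frame: the origin (TCP) lies between the finger pads; the fingertips stand 19 mm ahead of it and the grasp point (between the pads) is the TCP (r.finger_overhang is the distance from the TCP to the fingertips, in m); z points along the fingers, y is the direction in which the jaws open and shut (so a half turn about z gives the same grasp; the last joint's range is limited). The gripper opens to 88 mm and grips with 3 to 60 N. Pads are 19 mm wide; open, the fingers measure 130 mm over their backs; the gripper's body (78 mm by 193 mm) begins 47 mm behind the grasp point.
Start: joints at [-51.503, 20.546, 0.682, 0, -70.136, -16.507], TCP at [0.253, -0.626, 0.246] pointing down, gripper open.
Joint ranges: [-176.03, 176.03], [-82.01, 121.73], [-58.28, 71.71], [-173.87, 95.51], [-174.79, -0.11], [-173.66, 173.66]. Speed limits (degrees/s): [136.94, 136.94, 172.46, 180, 180, 180].

INTERFACE

Orientations are given as [roll, pitch, yaw] about the fixed x, y, z axes, in that order (R = Rz(yaw) Ry(pitch) Rx(roll)).
In Python, from plant import r, optics gives the robot as it stands. The module is installed in compiled form; this text tells all that it offers.
- The arm moves only by the tool step_arm, never from a script. Its argument "increments" is a list of rows, each an object of numbers: "tx", "ty", "tz": the shift along the world's x, y, z in mm; "ax", "ay", "az": the turn, a rotation vector about the world's x, y, z in degrees; "claw": the gripper command: -1 is shut, 1 is fully open, values between are in proportion. In form: [{"tx": .., "ty": .., "tz": .., "ax": .., "ay": .., "az": .., "claw": ..}, ...]. A call has 1 to 12 rows; each row shifts and turns the commanded pose from where the row before left it; what a row does not reach is not made up. A row lasts 1/10 s, in which the tool goes at most 50 mm and 8.59 degrees, less where a joint would pass 70% of its speed; a pose out of reach is approached as far as the arm can. A call with a gripper value outside its range is refused whole. The fingers move at their own pace and stop on an object; "newtons" is the grip in N (left out, the last holds). Time passes only in rows, so rows that do not move let the fingers close. It gives the time, the measured TCP pose, the force and the opening at its end, in the units of the state.
- r.get_state(): the state, without advancing time (a new reading comes with each control period).
- optics.capture(name): name is "scene" or "top" or "wrist"; returns a dict with "image" (384x512x3 uint8, blue, green, red), "depth" (384x512 float32, m along the optical axis (not along the pixel's ray), 0 where there is no reading), "fx", "fy", "cx", "cy" (pixels), "R" (3x3) and "t" (3): a world point X has camera coordinates R X + t. Camera axes: x right, y down, z forward; pixel columns grow to the right and rows downward; lengths in m; the calibration is good to about 2 mm. A picture is of the moment at which its call begins.
- r.close_job(): hands the job in, once; it reports no verdict.
The state is a dict: "time_s": time; "joints": joint angles; "qd": joint speeds; "joint_torque": joint torques, N m; "tcp_pos": TCP position; "eef_rot": TCP orientation; "contact_force": force on the tool from outside, world axes, zero at the start; "moment": the same for the moment, N m; "gripper_width": finger opening in m.
Only numpy, scipy, OpenCV 4.12 (cv2) and the standard library are available. Lean on these libraries where they do the work, as an engineer would, in place of code of your own. Each camera call takes 0.05 s, during which the arm holds its last target. There are 200 camera calls.

## Working session

There is one attempt and no reset: what is moved stays moved. The work goes in short steps, Python scripts to look and compute and a tool call to move; the robot and the scene stay as the last step left them, time stands still between calls to the robot, and variables do not carry over. Pictures are saved under pics/ and viewed, about 12 in all and at most 16, crops included, and the job is handed in when it is done.

Besides the shell and the picture viewer there is one more tool, called after ">>>" as name(argument=value, ...), one argument or row to a line, values as JSON. step_arm: Moves the arm, as the interface text tells. Its arguments: {"type":"object","properties":{"increments":{"type":"array","items":{"type":"object","properties":{"tx":{"type":"number"},"ty":{"type":"number"},"tz":{"type":"number"},"ax":{"type":"number"},"ay":{"type":"number"},"az":{"type":"number"},"claw":{"type":"number"}}}},"newtons":{"type":"number"}},"required":["increments"]}

```bash
mkdir -p pics; cat > h.py <<'E'
from plant import r, optics
import numpy as np, cv2
def cap(n):
    c=optics.capture(n); c['name']=n; return c
def world(c,u=None,v=None):
    d=c['depth']; V,U=np.mgrid[0:d.shape[0],0:d.shape[1]]
    P=np.stack([(U-c['cx'])/c['fx']*d,(V-c['cy'])/c['fy']*d,d],-1)
    W=(P-c['t'])@c['R']
    W[d==0]=np.nan
    return W
E
python3 - <<'E'
from h import *
a=cap('top');b=cap('scene')
for c in(a,b):
    cv2.imwrite(f"pics/{c['name']}0.png",c['image']); print(c['name'],-np.array(c['R']).T@c['t'],c['fx'])
    np.savez(f"{c['name']}0.npz",**{k:v for k,v in c.items()})
cv2.imwrite('pics/a.png',cv2.resize(a['image'],(800,600)))
print(r.get_state())
E
```

```text
top [ 0.24513142 -0.12202283  1.34897758] 450.4005930621187
scene [0.93231158 0.48855532 1.11909604] 409.23231886742747
{'time_s': 0.1, 'joints': array([-5.15016563e+01,  2.05885802e+01,  6.38363714e-01, -1.70337771e-02,
       -7.01365943e+01, -1.65054523e+01]), 'qd': array([-0.01504468,  0.03061882,  0.12069226,  0.02779082, -0.00362202,
        0.01956868]), 'joint_torque': array([ 3.44274449e-04, -5.84161234e+01,  2.93752027e+01,  7.01552510e+00,
        1.02232632e-02, -5.21449192e-05]), 'tcp_pos': array([ 0.25258088, -0.62551164,  0.24469946]), 'eef_rot': array([ 1.79912217e+02, -9.31197507e-03, -1.58012901e+02]), 'contact_force': array([-0.06282313, -0.60125157,  0.75297819]), 'moment': array([0.02090651, 0.0041988 , 0.0436463 ]), 'gripper_width': 0.08803032028785637}
```

View pics/a.png

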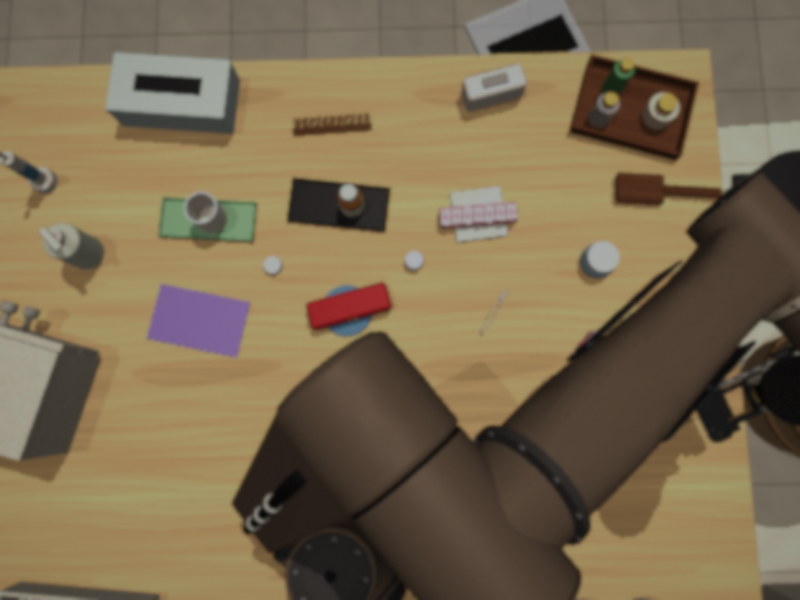

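View pics/scene0.png

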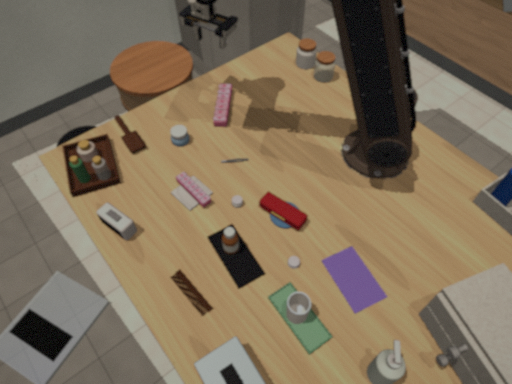

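The top view (800 px scale) shows:
- green tray with cup at (205,215)
- black tray with bottle at (345,203)
- marble coaster with a pink organizer at (478,215)
- blue coaster with red case at (348,308)
- purple mat at (198,320)
- tweezers at (493,313)
- pots at (272,265) and (413,260)

There are two pink organizers: scene px (193,190), on the marble, and scene px (223,105), lying loose. I'll measure both to see which is 150 mm long.

```bash
cat >> h.py <<'E'
HSV=dict(green=((40,60,40),(85,255,255)),purple=((120,70,60),(150,255,255)),blue=((95,90,60),(118,255,255)),red=((172,150,60),(179,255,255)),pink=((150,25,90),(178,150,255)),white=((0,0,150),(179,60,255)),black=((0,0,0),(179,255,50)))
def rect(c,box,col,zr,show=None):
    W=world(c); h=cv2.cvtColor(c['image'],cv2.COLOR_BGR2HSV)
    m=cv2.inRange(h,*[np.array(x) for x in HSV[col]])>0 if col else np.ones(h.shape[:2],bool)
    k=np.zeros_like(m); x0,y0,x1,y1=box; k[y0:y1,x0:x1]=1
    m&=k&(W[...,2]>zr[0])&(W[...,2]<zr[1])
    n,l,s,_=cv2.connectedComponentsWithStats(m.astype(np.uint8))
    if n<2: return None
    P=W[l==1+np.argmax(s[1:,4])]
    (cx,cy),(w,hh),a=cv2.minAreaRect((P[:,:2]*1000).astype(np.float32))
    if w>hh: w,hh,a=hh,w,a-90
    # a = angle of width axis; yaw of long y axis => a
    return dict(c=np.round([cx,cy],1),wl=np.round([w,hh],1),yaw=round((a+90)%180-90,1),z=np.round(np.percentile(P[:,2]*1000,[5,50,95]),1),n=len(P))
E
python3 - <<'E'
from h import *
a=dict(np.load('top0.npz'));b=dict(np.load('scene0.npz'))
T=lambda x:[int(i*.64) for i in x]
for n,bx,col,z in [('green',(150,185,265,250),'green',(-.01,.02)),('black',(280,170,395,240),'black',(-.01,.02)),('mat',(140,280,255,360),'purple',(-.01,.02)),('blue',(300,270,400,345),'blue',(-.01,.02)),('case',(295,275,400,340),'red',(.01,.08)),('org',(430,190,530,240),'pink',(.012,.08)),('marble',(430,180,530,250),'white',(-.0,.015)),('cup',(175,185,235,240),None,(.05,.12)),('bottle',(325,175,375,225),None,(.05,.13)),('pot1',(255,250,290,285),None,(.015,.05)),('pot2',(395,245,430,280),None,(.015,.05)),('tweez',(475,285,515,340),None,(.004,.03))]:
    print(n,rect(a,T(bx),col,z))
S=[('org',(170,165,220,215),'pink',(.012,.08)),('bigorg',(205,80,240,130),'pink',(.005,.08)),('case',(250,185,315,235),'red',(.01,.08)),('cup',(280,285,320,325),None,(.06,.12)),('bottle',(215,220,245,255),None,(.05,.13)),('green',(260,270,340,360),'green',(-.01,.02)),('black',(200,215,270,290),'black',(-.01,.02)),('mat',(310,240,390,320),'purple',(-.01,.02)),('blue',(260,200,310,235),'blue',(-.01,.02)),('marble',(160,180,210,215),'white',(0,.015))]
for s in S: print('S',s[0],rect(b,s[1],*s[2:]))
c1=cv2.resize(b['image'][155:235,150:250],(400,320),interpolation=3);c2=cv2.resize(b['image'][65:145,170:270],(400,320),interpolation=3)
c3=cv2.resize(b['image'][180:260,240:340],(400,320),interpolation=3)
cv2.imwrite('pics/crop.png',np.hstack([c1,c2]))
E
```

```text
green {'c': array([611.5, 271.4]), 'wl': array([ 79. , 186.3]), 'yaw': -4.3, 'z': array([ 0.2,  5.1, 11.3]), 'n': 963}
black {'c': array([635.9,  13.1]), 'wl': array([ 86.1, 187.9]), 'yaw': -7.5, 'z': array([-0.3,  4.6,  9.3]), 'n': 1251}
mat {'c': array([412.6, 285.7]), 'wl': array([103.6, 174.9]), 'yaw': -13.1, 'z': array([-2.7,  2. ,  6.8]), 'n': 1926}
blue {'c': array([392. , -11.2]), 'wl': array([18.4, 62.6]), 'yaw': 13.3, 'z': array([ 2.7,  6.8, 11.3]), 'n': 102}
case {'c': array([429.2,  -8.9]), 'wl': array([ 51. , 143.5]), 'yaw': 14.0, 'z': array([38. , 42.7, 46.5]), 'n': 747}
org {'c': array([ 590.4, -304.5]), 'wl': array([ 5.6, 41.7]), 'yaw': 0.6, 'z': array([26.2, 30. , 36.1]), 'n': 25}
marble {'c': array([ 645.7, -259.2]), 'wl': array([ 36.5, 103.1]), 'yaw': 3.8, 'z': array([ 2.2,  7.1, 11.4]), 'n': 326}
cup {'c': array([612.2, 262.6]), 'wl': array([59.4, 64.2]), 'yaw': -45.8, 'z': array([51.5, 75.8, 91.3]), 'n': 284}
bottle {'c': array([626.5, -15.5]), 'wl': array([39.2, 45. ]), 'yaw': 12.8, 'z': array([ 55.1,  81.3, 106.5]), 'n': 221}
pot1 {'c': array([516.8, 141.8]), '
[... 820 characters left out ...]
34.4, -12.7]), 'wl': array([38.2, 44.2]), 'yaw': 49.9, 'z': array([ 54.8,  79.5, 106. ]), 'n': 259}
S green {'c': array([615. , 296.8]), 'wl': array([ 78.7, 132.1]), 'yaw': -4.1, 'z': array([ 1.9,  6.5, 12.2]), 'n': 296}
S black {'c': array([635.9,  10.4]), 'wl': array([ 83.2, 196.4]), 'yaw': -7.4, 'z': array([1.3, 4.8, 9. ]), 'n': 1205}
S mat {'c': array([412.4, 284.6]), 'wl': array([106.8, 176.9]), 'yaw': -13.8, 'z': array([-1.1,  2.3,  5.8]), 'n': 2034}
S blue {'c': array([460.1,   9.7]), 'wl': array([16. , 60.3]), 'yaw': 17.3, 'z': array([ 3.4,  7.3, 11.1]), 'n': 65}
S marble {'c': array([ 642.1, -262.3]), 'wl': array([ 40. , 100.3]), 'yaw': 3.7, 'z': array([ 3.8,  7.5, 12. ]), 'n': 282}
```

View pics/crop.png

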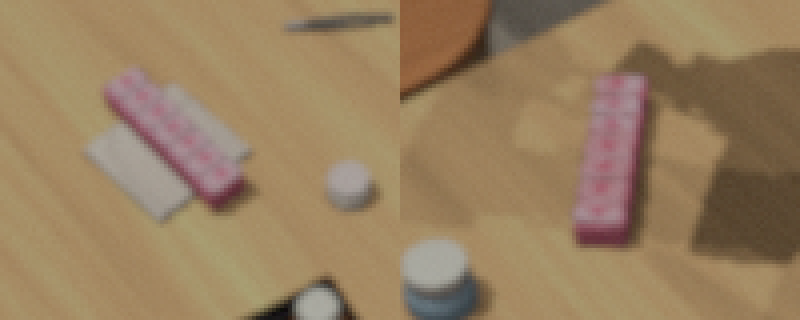

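The crop confirms it. The organizer on the marble, scene px (193,190), measures 36x146 mm, so it is the 150 mm one. The loose one at (223,105) is about 213 mm, the larger size, so I'll leave it alone. Plan: cup to mat, organizer to green tray, bottle to marble, case to black tray, cup to blue coaster.

>>> step_arm(
  increments=[
    {"tx": 8,"ty": 20,"az": 3,"claw": 1},
    {"tx": 16.5,"ty": 40.5,"az": 3.2},
    {"tx": 16.5,"ty": 40.5,"az": 3.2},
    {"tx": 16.5,"ty": 40.5,"az": 3.2},
    {"tx": 16.5,"ty": 40.5,"az": 3.2},
    {"tx": 16.5,"ty": 40.5,"az": 3.2},
    {"tx": 16.5,"ty": 40.5,"az": 3.2},
    {"tx": 16.5,"ty": 40.5,"az": 3.2},
    {"tx": 16.5,"ty": 40.5,"az": 3.2},
    {"tx": 16.5,"ty": 40.5,"az": 3.2},
    {"tx": 16.5,"ty": 40.5,"az": 3.2},
    {"tx": 16.5,"ty": 40.5,"az": 3.2},
  ],
)

```text
$.increments[0]: bad value
```

>>> step_arm(
  increments=[
    {"tx": 16.5,"ty": 40.5,"az": 3.2},
    {"tx": 16.5,"ty": 40.5,"az": 3.2},
    {"tx": 16.5,"ty": 40.5,"az": 3.2},
    {"tx": 16.5,"ty": 40.5,"az": 3.2},
    {"tx": 16.5,"ty": 40.5,"az": 3.2},
    {"tx": 16.5,"ty": 40.5,"az": 3.2},
    {"tx": 16.5,"ty": 40.5,"az": 3.2},
    {"tx": 16.5,"ty": 40.5,"az": 3.2},
    {"tx": 16.5,"ty": 40.5,"az": 3.2},
    {"tx": 10,"ty": 25,"az": 2},
    {},
    {},
  ],
)

```text
$.increments[0]: bad value
```

```bash
python3 - <<'E'
from h import *
w=cap('wrist');t=cap('top')
print('wrist cam',-np.array(w['R']).T@w['t']); 
cv2.imwrite('pics/w1.png',w['image'])
np.savez('w1.npz',**w)
W=world(w);print(np.nanpercentile(W[...,2],[1,50,99]))
print('cup w',rect(w,(0,0,512,384),None,(.075,.1)))
T=lambda x:[int(i*.64) for i in x]
print('org',rect(t,T((420,180,540,250)),'pink',(.025,.08)))
print('big',rect(t,T((500,320,700,450)),'pink',(.012,.08)))
print('bottlecap',rect(t,T((325,170,375,225)),None,(.09,.115)))
print(r.get_state()['tcp_pos'],r.get_state()['eef_rot'],r.get_state()['joints'])
E
```

```text
wrist cam [ 0.18939573 -0.65284897  0.38387753]
[-7.52341406e-01  6.43560220e-04  3.43012323e-01]
cup w None
org {'c': array([ 591.8, -304.8]), 'wl': array([ 6. , 42.1]), 'yaw': 5.4, 'z': array([26.1, 30.8, 34. ]), 'n': 21}
big {'c': array([ 365. , -459.3]), 'wl': array([1.6, 5.2]), 'yaw': 38.4, 'z': array([29.6, 32.2, 35.6]), 'n': 3}
bottlecap {'c': array([630.4, -14.2]), 'wl': array([28.2, 30.1]), 'yaw': -36.0, 'z': array([ 95.4, 103.5, 108.4]), 'n': 98}
[ 0.2526408  -0.62565192  0.24498468] [ 1.79943228e+02 -5.50120845e-03 -1.58013046e+02] [-5.15023723e+01  2.05754018e+01  6.54049946e-01 -1.15469653e-02
 -7.01346429e+01 -1.65067474e+01]
```

View pics/w1.png

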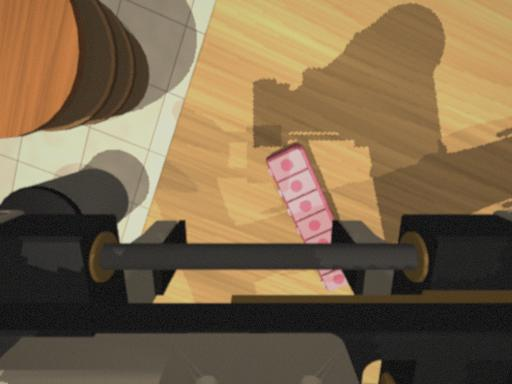

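The call was refused, so every field is probably required. The wrist view still shows the large decoy organizer at (305,205).

>>> step_arm(
  increments=[
    {"tx": 8,"ty": 20,"tz": 0,"ax": 0,"ay": 0,"az": 3,"claw": 1},
    {"tx": 16.5,"ty": 40.5,"tz": 0,"ax": 0,"ay": 0,"az": 3.2,"claw": 1},
    {"tx": 16.5,"ty": 40.5,"tz": 0,"ax": 0,"ay": 0,"az": 3.2,"claw": 1},
    {"tx": 16.5,"ty": 40.5,"tz": 0,"ax": 0,"ay": 0,"az": 3.2,"claw": 1},
    {"tx": 16.5,"ty": 40.5,"tz": 0,"ax": 0,"ay": 0,"az": 3.2,"claw": 1},
    {"tx": 16.5,"ty": 40.5,"tz": 0,"ax": 0,"ay": 0,"az": 3.2,"claw": 1},
    {"tx": 16.5,"ty": 40.5,"tz": 0,"ax": 0,"ay": 0,"az": 3.2,"claw": 1},
    {"tx": 16.5,"ty": 40.5,"tz": 0,"ax": 0,"ay": 0,"az": 3.2,"claw": 1},
    {"tx": 16.5,"ty": 40.5,"tz": 0,"ax": 0,"ay": 0,"az": 3.2,"claw": 1},
    {"tx": 16.5,"ty": 40.5,"tz": 0,"ax": 0,"ay": 0,"az": 3.2,"claw": 1},
    {"tx": 16.5,"ty": 40.5,"tz": 0,"ax": 0,"ay": 0,"az": 3.2,"claw": 1},
    {"tx": 16.5,"ty": 40.5,"tz": 0,"ax": 0,"ay": 0,"az": 3.2,"claw": 1},
  ],
)

```text
time_s: 1.4
tcp_pos: [0.4425, -0.1586, 0.2458]
eef_rot: [-180.0, 0.0, -119.7]
contact_force: [1.0, -0.5, 0.0]
gripper_width: 0.0879
```

>>> step_arm(
  increments=[
    {"tx": 17,"ty": 42,"tz": 0,"ax": 0,"ay": 0,"az": 3,"claw": 1},
    {"tx": 17,"ty": 42,"tz": 0,"ax": 0,"ay": 0,"az": 3,"claw": 1},
    {"tx": 17,"ty": 42,"tz": 0,"ax": 0,"ay": 0,"az": 3,"claw": 1},
    {"tx": 17,"ty": 42,"tz": 0,"ax": 0,"ay": 0,"az": 3,"claw": 1},
    {"tx": 17,"ty": 42,"tz": 0,"ax": 0,"ay": 0,"az": 3,"claw": 1},
    {"tx": 17,"ty": 42,"tz": 0,"ax": 0,"ay": 0,"az": 3,"claw": 1},
    {"tx": 17,"ty": 42,"tz": 0,"ax": 0,"ay": 0,"az": 3,"claw": 1},
    {"tx": 17,"ty": 42,"tz": 0,"ax": 0,"ay": 0,"az": 3,"claw": 1},
    {"tx": 17,"ty": 42,"tz": 0,"ax": 0,"ay": 0,"az": 3,"claw": 1},
    {"tx": 10,"ty": 25,"tz": 0,"ax": 0,"ay": 0,"az": 2.7,"claw": 1},
    {"tx": 7,"ty": 16,"tz": 0,"ax": 0,"ay": 0,"az": 0,"claw": 1},
    {"tx": 0,"ty": 0,"tz": 0,"ax": 0,"ay": 0,"az": 0,"claw": 1},
  ],
)

```text
time_s: 2.6
tcp_pos: [0.6125, 0.2602, 0.2445]
eef_rot: [179.9, -0.0, -90.1]
contact_force: [0.7, -0.5, -0.7]
gripper_width: 0.0873
```

```bash
python3 - <<'E'
from h import *
w=cap('wrist');t=cap('top')
print('wrist cam',-np.array(w['R']).T@w['t']); 
cv2.imwrite('pics/w1.png',np.hstack([cv2.resize(w['image'],(400,300)),cv2.resize(t['image'],(400,300))]))
print('cup w',rect(w,(0,0,512,384),None,(.08,.095)))
T=lambda x:[int(i*.64) for i in x]
print('org',rect(t,T((420,180,540,250)),'pink',(.012,.08)))
print('cup',rect(t,T((175,185,235,240)),None,(.08,.095)))
s=r.get_state();print(s['tcp_pos'],s['eef_rot'],s['joints'],s['contact_force'])
E
```

```text
wrist cam [0.61399014 0.18944413 0.38370968]
cup w {'c': array([846.4, 256.7]), 'wl': array([ 83.1, 106.5]), 'yaw': 84.2, 'z': array([83.3, 85.2, 86.5]), 'n': 6823}
org {'c': array([ 591.6, -304.6]), 'wl': array([ 6.3, 42.5]), 'yaw': 3.3, 'z': array([24.9, 30. , 34.6]), 'n': 25}
cup {'c': array([611.5, 262.1]), 'wl': array([59.2, 60.4]), 'yaw': -45.9, 'z': array([81.2, 87.4, 92.1]), 'n': 120}
[0.61194869 0.2581642  0.24518937] [ 1.79955276e+02 -3.05917680e-02 -9.01744808e+01] [ 3.96554834e+01  1.95811781e+01 -7.87518587e-01 -5.49520564e-03
 -6.96852436e+01 -3.98280659e+01] [ 0.43409743 -1.32834255  0.48981856]
```

View pics/w1.png

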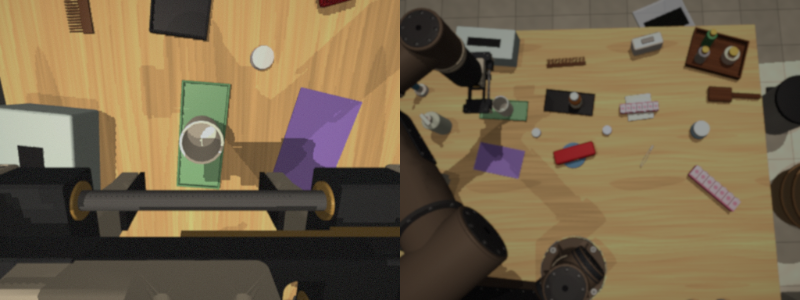

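The wrist view shows the cup at (256,180) full-res, inside the green tray, with the mat at right. In the top view the arm no longer hides the scene.

```bash
python3 - <<'E'
from h import *
w=cap('wrist');t=cap('top')
print('cup w',rect(w,(200,120,310,220),None,(.08,.095)))
print('green w',rect(w,(215,95,305,240),'green',(-.01,.02)))
print('green t',rect(t,(90,110,175,165),'green',(-.01,.02)))
T=lambda x:[int(i*.64) for i in x]
print('org',rect(t,T((420,190,540,240)),None,(.025,.08)))
print('case',rect(t,T((295,275,400,340)),None,(.030,.08)))
print('mat w',rect(w,(335,100,470,260),'purple',(-.01,.02)))
for i in range(3): r.get_state(); print(r.get_state()['tcp_pos'])
E
```

```text
cup w {'c': array([614.8, 259.1]), 'wl': array([60.9, 60.9]), 'yaw': -9.6, 'z': array([82.1, 89.6, 91.1]), 'n': 796}
green w {'c': array([610.7, 222.1]), 'wl': array([78.9, 92.1]), 'yaw': -4.6, 'z': array([ 4.2,  5.6, 11.3]), 'n': 3083}
green t {'c': array([610.1, 271.5]), 'wl': array([ 76.4, 185.9]), 'yaw': -3.8, 'z': array([ 0.4,  5.1, 11.4]), 'n': 700}
org {'c': array([ 603. , -258.7]), 'wl': array([ 37.9, 149.9]), 'yaw': 4.0, 'z': array([27.7, 32.9, 37.3]), 'n': 587}
case {'c': array([429.9,  -6.9]), 'wl': array([ 54.9, 157.5]), 'yaw': 15.0, 'z': array([36.7, 42.5, 47.2]), 'n': 960}
mat w {'c': array([414.9, 281.7]), 'wl': array([109.3, 173.9]), 'yaw': -13.1, 'z': array([1.8, 3.1, 4.3]), 'n': 8239}
[0.61194392 0.25752292 0.24583233]
[0.61194392 0.25752292 0.24583233]
[0.61194392 0.25752292 0.24583233]
```

>>> step_arm(
  increments=[
    {"tx": 1,"ty": 1,"tz": -25,"ax": 0,"ay": 0,"az": 0,"claw": 1},
    {"tx": 0,"ty": 0,"tz": -40,"ax": 0,"ay": 0,"az": 0,"claw": 1},
    {"tx": 0,"ty": 0,"tz": -40,"ax": 0,"ay": 0,"az": 0,"claw": 1},
    {"tx": 0,"ty": 0,"tz": -40,"ax": 0,"ay": 0,"az": 0,"claw": 1},
    {"tx": 0,"ty": 0,"tz": -25,"ax": 0,"ay": 0,"az": 0,"claw": 1},
    {"tx": 0,"ty": 0,"tz": -15,"ax": 0,"ay": 0,"az": 0,"claw": 1},
    {"tx": 0,"ty": 0,"tz": 0,"ax": 0,"ay": 0,"az": 0,"claw": 0.5},
    {"tx": 0,"ty": 0,"tz": 0,"ax": 0,"ay": 0,"az": 0,"claw": 0},
    {"tx": 0,"ty": 0,"tz": 0,"ax": 0,"ay": 0,"az": 0,"claw": -1},
    {"tx": 0,"ty": 0,"tz": 0,"ax": 0,"ay": 0,"az": 0,"claw": -1},
    {"tx": 0,"ty": 0,"tz": 0,"ax": 0,"ay": 0,"az": 0,"claw": -1},
    {"tx": 0,"ty": 0,"tz": 0,"ax": 0,"ay": 0,"az": 0,"claw": -1},
  ],
  newtons=20,
)

```text
time_s: 4.0
tcp_pos: [0.6139, 0.2602, 0.0622]
eef_rot: [-179.9, 0.1, -90.1]
contact_force: [-1.0, 0.1, 6.9]
gripper_width: 0.0602
```

>>> step_arm(
  increments=[
    {"tx": 0,"ty": 0,"tz": 15,"ax": 0,"ay": 0,"az": 0,"claw": -1},
    {"tx": 0,"ty": 0,"tz": 25,"ax": 0,"ay": 0,"az": 0,"claw": -1},
    {"tx": -20,"ty": 2,"tz": 5,"ax": 0,"ay": 0,"az": 0,"claw": -1},
    {"tx": -40,"ty": 5,"tz": 0,"ax": 0,"ay": 0,"az": 0,"claw": -1},
    {"tx": -40,"ty": 5,"tz": 0,"ax": 0,"ay": 0,"az": 0,"claw": -1},
    {"tx": -40,"ty": 5,"tz": 0,"ax": 0,"ay": 0,"az": 0,"claw": -1},
    {"tx": -40,"ty": 5,"tz": 0,"ax": 0,"ay": 0,"az": 0,"claw": -1},
    {"tx": -20,"ty": 2,"tz": 0,"ax": 0,"ay": 0,"az": 0,"claw": -1},
    {"tx": 0,"ty": 0,"tz": -20,"ax": 0,"ay": 0,"az": 0,"claw": -1},
    {"tx": 0,"ty": 0,"tz": -15,"ax": 0,"ay": 0,"az": 0,"claw": -1},
    {"tx": 0,"ty": 0,"tz": -7,"ax": 0,"ay": 0,"az": 0,"claw": -1},
    {"tx": 0,"ty": 0,"tz": 0,"ax": 0,"ay": 0,"az": 0,"claw": -1},
  ],
)

```text
time_s: 5.2
tcp_pos: [0.413, 0.2833, 0.0633]
eef_rot: [180.0, -0.1, -90.1]
contact_force: [-0.5, 0.4, -0.7]
gripper_width: 0.0601
```

>>> step_arm(
  increments=[
    {"tx": 0,"ty": 0,"tz": -2,"ax": 0,"ay": 0,"az": 0,"claw": -1},
    {"tx": 0,"ty": 0,"tz": -2,"ax": 0,"ay": 0,"az": 0,"claw": -1},
    {"tx": 0,"ty": 0,"tz": -1,"ax": 0,"ay": 0,"az": 0,"claw": -1},
    {"tx": 0,"ty": 0,"tz": 0,"ax": 0,"ay": 0,"az": 0,"claw": -1},
  ],
)

```text
time_s: 5.6
tcp_pos: [0.4137, 0.2841, 0.0601]
eef_rot: [-179.9, 0.1, -90.1]
contact_force: [-5.3, -0.8, 12.4]
gripper_width: 0.0598
```

>>> step_arm(
  increments=[
    {"tx": 0,"ty": 0,"tz": 0,"ax": 0,"ay": 0,"az": 0,"claw": 0.6},
    {"tx": 0,"ty": 0,"tz": 0,"ax": 0,"ay": 0,"az": 0,"claw": 0.9},
    {"tx": 0,"ty": 0,"tz": 0,"ax": 0,"ay": 0,"az": 0,"claw": 1},
    {"tx": 0,"ty": 0,"tz": 15,"ax": 0,"ay": 0,"az": 0,"claw": 1},
    {"tx": 0,"ty": 0,"tz": 40,"ax": 0,"ay": 0,"az": 0,"claw": 1},
    {"tx": 0,"ty": 0,"tz": 45,"ax": 0,"ay": 0,"az": 0,"claw": 1},
    {"tx": 6,"ty": -18,"tz": 40,"ax": 0,"ay": 0,"az": 0,"claw": 1},
    {"tx": 14,"ty": -40,"tz": 5,"ax": 0,"ay": 0,"az": 1,"claw": 1},
    {"tx": 14,"ty": -40,"tz": 0,"ax": 0,"ay": 0,"az": 1,"claw": 1},
    {"tx": 15,"ty": -43,"tz": 0,"ax": 0,"ay": 0,"az": 1,"claw": 1},
    {"tx": 15,"ty": -43,"tz": 0,"ax": 0,"ay": 0,"az": 1,"claw": 1},
    {"tx": 15,"ty": -43,"tz": 0,"ax": 0,"ay": 0,"az": 0,"claw": 1},
  ],
)

```text
time_s: 6.8
tcp_pos: [0.4926, 0.0549, 0.2038]
eef_rot: [-180.0, 0.0, -86.1]
contact_force: [1.7, 1.2, 0.5]
gripper_width: 0.0878
```

>>> step_arm(
  increments=[
    {"tx": 15,"ty": -43,"tz": 0,"ax": 0,"ay": 0,"az": 0,"claw": 1},
    {"tx": 15,"ty": -43,"tz": 0,"ax": 0,"ay": 0,"az": 0,"claw": 1},
    {"tx": 15,"ty": -43,"tz": 0,"ax": 0,"ay": 0,"az": 0,"claw": 1},
    {"tx": 15,"ty": -43,"tz": 0,"ax": 0,"ay": 0,"az": 0,"claw": 1},
    {"tx": 15,"ty": -43,"tz": 0,"ax": 0,"ay": 0,"az": 0,"claw": 1},
    {"tx": 15,"ty": -43,"tz": 0,"ax": 0,"ay": 0,"az": 0,"claw": 1},
    {"tx": 12,"ty": -34,"tz": 0,"ax": 0,"ay": 0,"az": 0,"claw": 1},
    {"tx": 9,"ty": -24,"tz": 0,"ax": 0,"ay": 0,"az": 0,"claw": 1},
    {"tx": 0,"ty": 0,"tz": 0,"ax": 0,"ay": 0,"az": 0,"claw": 1},
    {"tx": 0,"ty": 0,"tz": 0,"ax": 0,"ay": 0,"az": 0,"claw": 1},
  ],
)

```text
time_s: 7.8
tcp_pos: [0.6028, -0.2599, 0.2027]
eef_rot: [179.9, 0.0, -86.2]
contact_force: [0.1, 0.5, 0.5]
gripper_width: 0.0875
```

```bash
python3 - <<'E'
from h import *
w=cap('wrist');t=cap('top')
cv2.imwrite('pics/w2.png',np.hstack([cv2.resize(w['image'],(400,300)),cv2.resize(t['image'],(400,300))]))
np.savez('w.npz',**w);np.savez('t.npz',**t)
s=r.get_state();print(s['tcp_pos'],s['eef_rot'])
print('green t',rect(t,(90,110,175,165),'green',(-.01,.02)))
print('cup t',rect(t,(85,175,165,235),None,(.08,.095)))
print('orgw',rect(w,(150,80,360,250),None,(.022,.06)))
E
```

```text
[ 0.60292991 -0.25881551  0.20341786] [ 1.79976466e+02  1.23923735e-02 -8.60961160e+01]
green t {'c': array([611.5, 271.5]), 'wl': array([ 78.8, 187. ]), 'yaw': -4.1, 'z': array([-0.2,  4.8, 10.6]), 'n': 1327}
cup t {'c': array([411.8, 284.5]), 'wl': array([60.3, 61.1]), 'yaw': 42.1, 'z': array([81.7, 86.5, 90.5]), 'n': 120}
orgw {'c': array([ 605.1, -262.1]), 'wl': array([ 37.3, 148.5]), 'yaw': 3.5, 'z': array([30.3, 33.9, 35.2]), 'n': 4132}
```

View pics/w2.png

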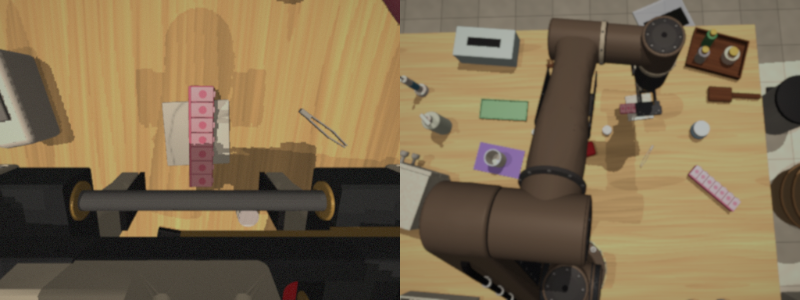

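The organizer is under the gripper at wrist px (258,175) full-res. The cup stands on the mat and the green tray is clear.

>>> step_arm(
  increments=[
    {"tx": 1,"ty": -1,"tz": -25,"ax": 0,"ay": 0,"az": -0.2,"claw": 1},
    {"tx": 0,"ty": 0,"tz": -40,"ax": 0,"ay": 0,"az": 0,"claw": 1},
    {"tx": 0,"ty": 0,"tz": -40,"ax": 0,"ay": 0,"az": 0,"claw": 1},
    {"tx": 0,"ty": 0,"tz": -30,"ax": 0,"ay": 0,"az": 0,"claw": 1},
    {"tx": 0,"ty": 0,"tz": -20,"ax": 0,"ay": 0,"az": 0,"claw": 0.6},
    {"tx": 0,"ty": 0,"tz": -12,"ax": 0,"ay": 0,"az": 0,"claw": 0.3},
    {"tx": 0,"ty": 0,"tz": 0,"ax": 0,"ay": 0,"az": 0,"claw": 0},
    {"tx": 0,"ty": 0,"tz": 0,"ax": 0,"ay": 0,"az": 0,"claw": -0.3},
    {"tx": 0,"ty": 0,"tz": 0,"ax": 0,"ay": 0,"az": 0,"claw": -1},
    {"tx": 0,"ty": 0,"tz": 0,"ax": 0,"ay": 0,"az": 0,"claw": -1},
    {"tx": 0,"ty": 0,"tz": 0,"ax": 0,"ay": 0,"az": 0,"claw": -1},
    {"tx": 0,"ty": 0,"tz": 0,"ax": 0,"ay": 0,"az": 0,"claw": -1},
  ],
  newtons=20,
)

```text
time_s: 9.1
tcp_pos: [0.6046, -0.2605, 0.0374]
eef_rot: [-179.9, -0.0, -86.3]
contact_force: [-0.1, 1.4, 4.7]
gripper_width: 0.0359
```

>>> step_arm(
  increments=[
    {"tx": 0,"ty": 0,"tz": 15,"ax": 0,"ay": 0,"az": 0,"claw": -1},
    {"tx": 0,"ty": 0,"tz": 40,"ax": 0,"ay": 0,"az": 0,"claw": -1},
    {"tx": 0,"ty": 0,"tz": 40,"ax": 0,"ay": 0,"az": 0,"claw": -1},
    {"tx": 0,"ty": 0,"tz": 40,"ax": 0,"ay": 0,"az": 0,"claw": -1},
    {"tx": 0,"ty": 20,"tz": 0,"ax": 0,"ay": 0,"az": -0.6,"claw": -1},
    {"tx": 0.5,"ty": 40,"tz": 0,"ax": 0,"ay": 0,"az": -0.6,"claw": -1},
    {"tx": 0.5,"ty": 40,"tz": 0,"ax": 0,"ay": 0,"az": -0.6,"claw": -1},
    {"tx": 0.5,"ty": 40,"tz": 0,"ax": 0,"ay": 0,"az": -0.6,"claw": -1},
    {"tx": 0.5,"ty": 40,"tz": 0,"ax": 0,"ay": 0,"az": -0.6,"claw": -1},
    {"tx": 0.5,"ty": 40,"tz": 0,"ax": 0,"ay": 0,"az": -0.6,"claw": -1},
    {"tx": 0.5,"ty": 40,"tz": 0,"ax": 0,"ay": 0,"az": -0.6,"claw": -1},
    {"tx": 0.5,"ty": 40,"tz": 0,"ax": 0,"ay": 0,"az": -0.6,"claw": -1},
  ],
)

```text
time_s: 10.3
tcp_pos: [0.6075, 0.0412, 0.1727]
eef_rot: [-180.0, 0.0, -91.1]
contact_force: [1.0, 1.1, -1.1]
gripper_width: 0.0357
```

>>> step_arm(
  increments=[
    {"tx": 0.5,"ty": 40,"tz": 0,"ax": 0,"ay": 0,"az": -0.6,"claw": -1},
    {"tx": 0.5,"ty": 40,"tz": 0,"ax": 0,"ay": 0,"az": -0.6,"claw": -1},
    {"tx": 0.5,"ty": 40,"tz": 0,"ax": 0,"ay": 0,"az": -0.6,"claw": -1},
    {"tx": 0.5,"ty": 40,"tz": 0,"ax": 0,"ay": 0,"az": -0.6,"claw": -1},
    {"tx": 0.5,"ty": 40,"tz": 0,"ax": 0,"ay": 0,"az": -0.6,"claw": -1},
    {"tx": 0.5,"ty": 20,"tz": 0,"ax": 0,"ay": 0,"az": 0,"claw": -1},
    {"tx": 0.5,"ty": 12,"tz": 0,"ax": 0,"ay": 0,"az": 0,"claw": -1},
    {"tx": 0,"ty": 0,"tz": 0,"ax": 0,"ay": 0,"az": 0,"claw": -1},
    {"tx": 0,"ty": 0,"tz": 0,"ax": 0,"ay": 0,"az": 0,"claw": -1},
  ],
)

```text
time_s: 11.2
tcp_pos: [0.6111, 0.2707, 0.1717]
eef_rot: [180.0, -0.0, -94.1]
contact_force: [-0.2, -0.4, -1.0]
gripper_width: 0.0356
```

```bash
python3 - <<'E'
from h import *
w=cap('wrist');t=cap('top')
cv2.imwrite('pics/w3.png',np.hstack([cv2.resize(w['image'],(400,300)),cv2.resize(t['image'],(400,300))]))
for _ in range(2):
    s=r.get_state();print(s['tcp_pos'],s['eef_rot'],s['contact_force']);optics.capture('top')
print('marble t',rect(t,(270,110,345,160),'white',(-.002,.02)))
print('green w',rect(w,(180,80,330,260),'green',(-.01,.02)))
print('orgw',rect(w,(150,40,360,270),'pink',(.12,.2)))
E
```

```text
[0.611275   0.27026437 0.17175468] [ 1.79989365e+02 -8.44253431e-03 -9.41801488e+01] [ 0.04886241 -1.06598635 -0.73562814]
[0.61132335 0.27028693 0.1717933 ] [ 1.79995575e+02 -5.25308179e-03 -9.41847556e+01] [-0.26769427 -0.45790477 -0.50993462]
marble t {'c': array([ 614.7, -266. ]), 'wl': array([97. , 99.1]), 'yaw': -83.0, 'z': array([ 2. ,  6.9, 11.7]), 'n': 898}
green w {'c': array([612.5, 245.3]), 'wl': array([ 78.8, 139.4]), 'yaw': -4.6, 'z': array([ 4.6, 10. , 11.9]), 'n': 1354}
orgw {'c': array([609.9, 232.1]), 'wl': array([35.9, 74.5]), 'yaw': -4.3, 'z': array([163. , 167.2, 168.6]), 'n': 1522}
```

View pics/w3.png

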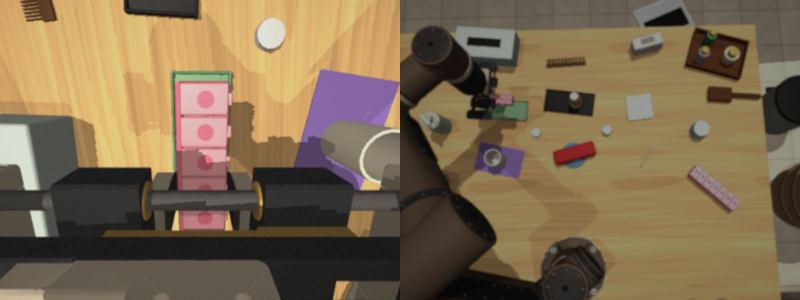

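>>> step_arm(
  increments=[
    {"tx": 1,"ty": 0.5,"tz": -20,"ax": 0,"ay": 0,"az": -0.1,"claw": -1},
    {"tx": 0,"ty": 0,"tz": -40,"ax": 0,"ay": 0,"az": 0,"claw": -1},
    {"tx": 0,"ty": 0,"tz": -40,"ax": 0,"ay": 0,"az": 0,"claw": -1},
    {"tx": 0,"ty": 0,"tz": -20,"ax": 0,"ay": 0,"az": 0,"claw": -1},
    {"tx": 0,"ty": 0,"tz": -10,"ax": 0,"ay": 0,"az": 0,"claw": -1},
    {"tx": 0,"ty": 0,"tz": -3,"ax": 0,"ay": 0,"az": 0,"claw": -1},
    {"tx": 0,"ty": 0,"tz": -2,"ax": 0,"ay": 0,"az": 0,"claw": -1},
    {"tx": 0,"ty": 0,"tz": -1.5,"ax": 0,"ay": 0,"az": 0,"claw": -1},
    {"tx": 0,"ty": 0,"tz": 0,"ax": 0,"ay": 0,"az": 0,"claw": -1},
  ],
)

```text
time_s: 12.3
tcp_pos: [0.6127, 0.2725, 0.0362]
eef_rot: [-179.9, 0.1, -94.2]
contact_force: [0.1, -0.6, -0.7]
gripper_width: 0.0361
```

>>> step_arm(
  increments=[
    {"tx": 0,"ty": 0,"tz": -1,"ax": 0,"ay": 0,"az": 0,"claw": -1},
    {"tx": 0,"ty": 0,"tz": -0.7,"ax": 0,"ay": 0,"az": 0,"claw": -1},
    {"tx": 0,"ty": 0,"tz": 0,"ax": 0,"ay": 0,"az": 0,"claw": -1},
  ],
)

```text
time_s: 12.6
tcp_pos: [0.6125, 0.2724, 0.0344]
eef_rot: [-179.9, 0.0, -94.2]
contact_force: [-1.4, 0.3, 4.7]
gripper_width: 0.0354
```

>>> step_arm(
  increments=[
    {"tx": 0,"ty": 0,"tz": 0,"ax": 0,"ay": 0,"az": 0,"claw": 0},
    {"tx": 0,"ty": 0,"tz": 0,"ax": 0,"ay": 0,"az": 0,"claw": 0.3},
    {"tx": 0,"ty": 0,"tz": 0,"ax": 0,"ay": 0,"az": 0,"claw": 0.5},
    {"tx": 0,"ty": 0,"tz": 15,"ax": 0,"ay": 0,"az": 0,"claw": 0.5},
    {"tx": 0,"ty": 0,"tz": 40,"ax": 0,"ay": 0,"az": 0,"claw": 1},
    {"tx": 0,"ty": 0,"tz": 45,"ax": 0,"ay": 0,"az": 0,"claw": 1},
    {"tx": 1,"ty": -20,"tz": 40,"ax": 0,"ay": 0,"az": 0.8,"claw": 1},
    {"tx": 3,"ty": -42,"tz": 25,"ax": 0,"ay": 0,"az": 0.8,"claw": 1},
    {"tx": 3,"ty": -42,"tz": 0,"ax": 0,"ay": 0,"az": 0.8,"claw": 1},
    {"tx": 3,"ty": -42,"tz": 0,"ax": 0,"ay": 0,"az": 0.8,"claw": 1},
    {"tx": 3,"ty": -42,"tz": 0,"ax": 0,"ay": 0,"az": 1,"claw": 1},
    {"tx": 3,"ty": -42,"tz": 0,"ax": 0,"ay": 0,"az": 0,"claw": 1},
  ],
)

```text
time_s: 13.8
tcp_pos: [0.6282, 0.0405, 0.1999]
eef_rot: [-179.9, 0.0, -90.0]
contact_force: [0.9, -0.1, -0.3]
gripper_width: 0.0877
```

>>> step_arm(
  increments=[
    {"tx": 2,"ty": -36,"tz": 0,"ax": 0,"ay": 0,"az": 0,"claw": 1},
    {"tx": 0,"ty": -20,"tz": 0,"ax": 0,"ay": 0,"az": 0,"claw": 1},
    {"tx": 0,"ty": 0,"tz": 0,"ax": 0,"ay": 0,"az": 0,"claw": 1},
    {"tx": 0,"ty": 0,"tz": 0,"ax": 0,"ay": 0,"az": 0,"claw": 1},
  ],
)

```text
time_s: 14.2
tcp_pos: [0.6303, -0.0143, 0.1993]
eef_rot: [-179.9, 0.0, -90.1]
contact_force: [0.3, -0.4, -0.8]
gripper_width: 0.0875
```

```bash
python3 - <<'E'
from h import *
w=cap('wrist');t=cap('top')
cv2.imwrite('pics/w4.png',np.hstack([cv2.resize(w['image'],(400,300)),cv2.resize(t['image'],(400,300))]))
s=r.get_state();print(s['tcp_pos'],s['eef_rot'],s['contact_force'])
print('marble t',rect(t,(270,110,345,160),'white',(-.002,.02)))
print('org t',rect(t,(85,105,180,170),None,(.024,.06)))
print('green t',rect(t,(90,110,175,165),'green',(-.01,.02)))
print('cap w',rect(w,(200,80,320,250),None,(.095,.115)))
E
```

```text
[ 0.63034328 -0.0132629   0.19894526] [-1.79963230e+02  1.25068884e-02 -8.99832291e+01] [-0.36730728  0.02611381 -0.49622895]
marble t {'c': array([ 612.7, -263.7]), 'wl': array([103.8, 104.5]), 'yaw': -83.2, 'z': array([ 1.7,  6.9, 11.4]), 'n': 1050}
org t {'c': array([607.1, 218. ]), 'wl': array([36.1, 37.1]), 'yaw': -5.2, 'z': array([24.9, 30.4, 35. ]), 'n': 137}
green t {'c': array([607. , 212.6]), 'wl': array([72.5, 79.1]), 'yaw': 88.7, 'z': array([ 0.5,  5.5, 11.9]), 'n': 266}
cap w {'c': array([633.3, -17.8]), 'wl': array([30. , 30.3]), 'yaw': 88.8, 'z': array([100.9, 104.9, 106.1]), 'n': 970}
```

View pics/w4.png

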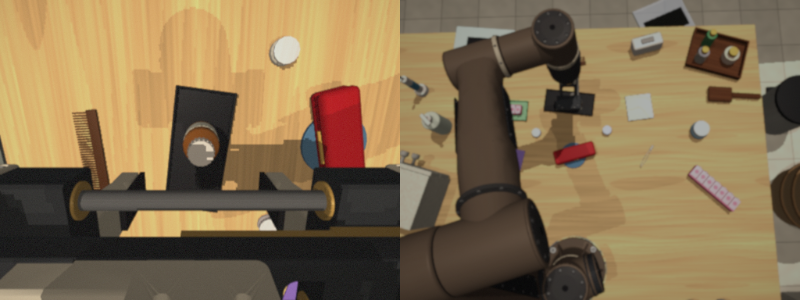

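>>> step_arm(
  increments=[
    {"tx": 1,"ty": -1.5,"tz": -20,"ax": 0,"ay": 0,"az": 0,"claw": 1},
    {"tx": 0,"ty": 0,"tz": -40,"ax": 0,"ay": 0,"az": 0,"claw": 1},
    {"tx": 0,"ty": 0,"tz": -40,"ax": 0,"ay": 0,"az": 0,"claw": 1},
    {"tx": 0,"ty": 0,"tz": -25,"ax": 0,"ay": 0,"az": 0,"claw": 1},
    {"tx": 0,"ty": 0,"tz": -10.5,"ax": 0,"ay": 0,"az": 0,"claw": 0.6},
    {"tx": 0,"ty": 0,"tz": 0,"ax": 0,"ay": 0,"az": 0,"claw": 0.3},
    {"tx": 0,"ty": 0,"tz": 0,"ax": 0,"ay": 0,"az": 0,"claw": 0},
    {"tx": 0,"ty": 0,"tz": 0,"ax": 0,"ay": 0,"az": 0,"claw": -1},
    {"tx": 0,"ty": 0,"tz": 0,"ax": 0,"ay": 0,"az": 0,"claw": -1},
    {"tx": 0,"ty": 0,"tz": 0,"ax": 0,"ay": 0,"az": 0,"claw": -1},
    {"tx": 0,"ty": 0,"tz": 0,"ax": 0,"ay": 0,"az": 0,"claw": -1},
  ],
  newtons=20,
)

```text
time_s: 15.4
tcp_pos: [0.6319, -0.0153, 0.0641]
eef_rot: [-179.9, 0.0, -90.0]
contact_force: [-1.0, 1.5, 5.9]
gripper_width: 0.0465
```

>>> step_arm(
  increments=[
    {"tx": 0,"ty": 0,"tz": 15,"ax": 0,"ay": 0,"az": 0,"claw": -1},
    {"tx": 0,"ty": 0,"tz": 30,"ax": 0,"ay": 0,"az": 0,"claw": -1},
    {"tx": -1,"ty": -18,"tz": 15,"ax": 0,"ay": 0,"az": 0,"claw": -1},
    {"tx": -3,"ty": -40,"tz": 0,"ax": 0,"ay": 0,"az": 0,"claw": -1},
    {"tx": -3,"ty": -40,"tz": 0,"ax": 0,"ay": 0,"az": 0,"claw": -1},
    {"tx": -3,"ty": -40,"tz": 0,"ax": 0,"ay": 0,"az": 0,"claw": -1},
    {"tx": -3,"ty": -40,"tz": 0,"ax": 0,"ay": 0,"az": 0,"claw": -1},
    {"tx": -3,"ty": -40,"tz": 0,"ax": 0,"ay": 0,"az": 0,"claw": -1},
    {"tx": -1,"ty": -20,"tz": 0,"ax": 0,"ay": 0,"az": 0,"claw": -1},
    {"tx": -1,"ty": -12,"tz": 0,"ax": 0,"ay": 0,"az": 0,"claw": -1},
    {"tx": 0,"ty": 0,"tz": 0,"ax": 0,"ay": 0,"az": 0,"claw": -1},
    {"tx": 0,"ty": 0,"tz": 0,"ax": 0,"ay": 0,"az": 0,"claw": -1},
  ],
)

```text
time_s: 16.6
tcp_pos: [0.613, -0.2649, 0.1226]
eef_rot: [180.0, 0.0, -90.0]
contact_force: [0.9, 0.4, -0.7]
gripper_width: 0.0464
```

```bash
python3 - <<'E'
from h import *
w=cap('wrist');t=cap('top')
cv2.imwrite('pics/w5.png',np.hstack([cv2.resize(w['image'],(400,300)),cv2.resize(t['image'],(400,300))]))
s=r.get_state();print(s['tcp_pos'],s['eef_rot'],s['contact_force'])
print('marble w',rect(w,(150,80,360,250),None,(.004,.014)))
print('org t',rect(t,(85,105,180,170),None,(.024,.06)))
print('green t',rect(t,(90,110,175,165),'green',(-.01,.02)))
print('black t',rect(t,(175,105,260,160),'black',(-.01,.02)))
print('cap w',rect(w,(180,80,340,250),None,(.155,.175)), 'cap t',rect(t,(250,100,350,160),None,(.155,.175)))
E
```

```text
[ 0.61336608 -0.26435298  0.12281191] [ 1.79992943e+02  9.95619352e-03 -8.99529171e+01] [-0.03000011  0.18389924 -2.5951328 ]
marble w {'c': array([ 613.3, -273.1]), 'wl': array([ 83.5, 100.1]), 'yaw': -83.7, 'z': array([6.9, 8.1, 9.2]), 'n': 6569}
org t {'c': array([610.4, 273.4]), 'wl': array([ 37.8, 149.3]), 'yaw': -4.1, 'z': array([25.4, 29.8, 34.1]), 'n': 555}
green t {'c': array([611.9, 271.5]), 'wl': array([ 78.8, 186.3]), 'yaw': -4.0, 'z': array([ 0.5,  5.4, 12.5]), 'n': 579}
black t {'c': array([629.5, -82.4]), 'wl': array([ 5.2, 73.9]), 'yaw': 85.4, 'z': array([-1.5,  9.3, 12.7]), 'n': 34}
cap w {'c': array([ 587.5, -297.9]), 'wl': array([0.4, 5.6]), 'yaw': 1.8, 'z': array([172.9, 173.6, 174.7]), 'n': 19} cap t {'c': array([ 599.2, -261.9]), 'wl': array([ 5.2, 21.6]), 'yaw': -2.7, 'z': array([156.2, 161.6, 165.6]), 'n': 16}
```

View pics/w5.png

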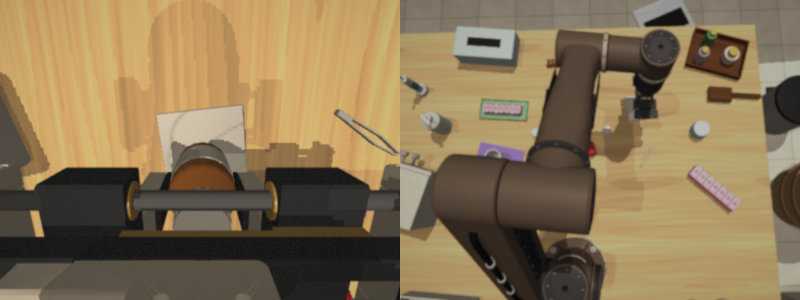

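>>> step_arm(
  increments=[
    {"tx": 0,"ty": 0.5,"tz": -15,"ax": 0,"ay": 0,"az": 0,"claw": -1},
    {"tx": 0,"ty": 0,"tz": -25,"ax": 0,"ay": 0,"az": 0,"claw": -1},
    {"tx": 0,"ty": 0,"tz": -10,"ax": 0,"ay": 0,"az": 0,"claw": -1},
    {"tx": 0,"ty": 0,"tz": -3,"ax": 0,"ay": 0,"az": 0,"claw": -1},
    {"tx": 0,"ty": 0,"tz": -2,"ax": 0,"ay": 0,"az": 0,"claw": -1},
    {"tx": 0,"ty": 0,"tz": -1,"ax": 0,"ay": 0,"az": 0,"claw": -1},
    {"tx": 0,"ty": 0,"tz": 0,"ax": 0,"ay": 0,"az": 0,"claw": -1},
  ],
)

```text
time_s: 17.4
tcp_pos: [0.6137, -0.265, 0.0675]
eef_rot: [-179.9, -0.0, -90.0]
contact_force: [-1.0, 0.6, -1.8]
gripper_width: 0.0464
```

>>> step_arm(
  increments=[
    {"tx": 0,"ty": 0,"tz": -1,"ax": 0,"ay": 0,"az": 0,"claw": -1},
    {"tx": 0,"ty": 0,"tz": -0.7,"ax": 0,"ay": 0,"az": 0,"claw": -1},
    {"tx": 0,"ty": 0,"tz": 0,"ax": 0,"ay": 0,"az": 0,"claw": -1},
  ],
)

```text
time_s: 17.7
tcp_pos: [0.6138, -0.2651, 0.0671]
eef_rot: [-179.9, -0.0, -90.0]
contact_force: [-1.8, 2.0, 6.5]
gripper_width: 0.0467
```

>>> step_arm(
  increments=[
    {"tx": 0,"ty": 0,"tz": 0,"ax": 0,"ay": 0,"az": 0,"claw": 0.3},
    {"tx": 0,"ty": 0,"tz": 0,"ax": 0,"ay": 0,"az": 0,"claw": 0.7},
    {"tx": 0,"ty": 0,"tz": 0,"ax": 0,"ay": 0,"az": 0,"claw": 1},
    {"tx": 0,"ty": 0,"tz": 15,"ax": 0,"ay": 0,"az": 0,"claw": 1},
    {"tx": 0,"ty": 0,"tz": 40,"ax": 0,"ay": 0,"az": 0,"claw": 1},
    {"tx": 0,"ty": 0,"tz": 45,"ax": 0,"ay": 0,"az": 0,"claw": 1},
    {"tx": -11,"ty": 16,"tz": 25,"ax": 0,"ay": 0,"az": 2,"claw": 1},
    {"tx": -23,"ty": 33,"tz": 8,"ax": 0,"ay": 0,"az": 2,"claw": 1},
    {"tx": -23,"ty": 33,"tz": 0,"ax": 0,"ay": 0,"az": 2,"claw": 1},
    {"tx": -23,"ty": 33,"tz": 0,"ax": 0,"ay": 0,"az": 2,"claw": 1},
    {"tx": -23,"ty": 33,"tz": 0,"ax": 0,"ay": 0,"az": 2,"claw": 1},
    {"tx": -23,"ty": 33,"tz": 0,"ax": 0,"ay": 0,"az": 2,"claw": 1},
  ],
)

```text
time_s: 18.9
tcp_pos: [0.4864, -0.0829, 0.1993]
eef_rot: [-179.9, -0.0, -77.9]
contact_force: [1.5, 1.3, 0.1]
gripper_width: 0.0876
```

>>> step_arm(
  increments=[
    {"tx": -23,"ty": 33,"tz": 0,"ax": 0,"ay": 0,"az": 2.7,"claw": 1},
    {"tx": -21,"ty": 28,"tz": 0,"ax": 0,"ay": 0,"az": 0,"claw": 1},
    {"tx": -13,"ty": 17,"tz": 0,"ax": 0,"ay": 0,"az": 0,"claw": 1},
    {"tx": 0,"ty": 0,"tz": 0,"ax": 0,"ay": 0,"az": 0,"claw": 1},
    {"tx": 0,"ty": 0,"tz": 0,"ax": 0,"ay": 0,"az": 0,"claw": 1},
  ],
)

```text
time_s: 19.4
tcp_pos: [0.4305, -0.0055, 0.1994]
eef_rot: [-179.9, 0.0, -75.2]
contact_force: [0.5, 0.1, 0.8]
gripper_width: 0.0876
```

```bash
python3 - <<'E'
from h import *
w=cap('wrist');t=cap('top');s=cap('scene')
cv2.imwrite('pics/w6.png',np.hstack([cv2.resize(w['image'],(400,300)),cv2.resize(t['image'],(400,300))]))
st=r.get_state();print(st['tcp_pos'],st['eef_rot'])
print('case w',rect(w,(120,60,390,260),None,(.034,.06)))
print('black t',rect(t,(175,105,260,160),'black',(-.01,.02)))
print('black s',rect(s,(200,215,275,295),'black',(-.01,.02)))
print('marble t',rect(t,(270,110,345,165),'white',(-.002,.02)),'cap t',rect(t,(270,100,345,165),None,(.095,.12)))
E
```

```text
[ 0.43068058 -0.00623789  0.19846557] [-1.79979720e+02 -1.51995156e-03 -7.53506439e+01]
case w {'c': array([432.7, -11.4]), 'wl': array([ 54. , 154.5]), 'yaw': 14.3, 'z': array([39.8, 43.8, 45.1]), 'n': 6859}
black t {'c': array([635.3,  12.5]), 'wl': array([ 86. , 187.7]), 'yaw': -7.6, 'z': array([0. , 4.5, 9.4]), 'n': 967}
black s {'c': array([635.7,  12.2]), 'wl': array([ 82.1, 191.7]), 'yaw': -7.4, 'z': array([1. , 4.8, 8.7]), 'n': 1567}
marble t {'c': array([ 613.8, -263.2]), 'wl': array([101.5, 103.2]), 'yaw': 6.1, 'z': array([ 0.7,  6.8, 11.7]), 'n': 564} cap t {'c': array([ 612.1, -262.8]), 'wl': array([28.6, 28.8]), 'yaw': -87.2, 'z': array([100.3, 106.7, 111. ]), 'n': 97}
```

View pics/w6.png

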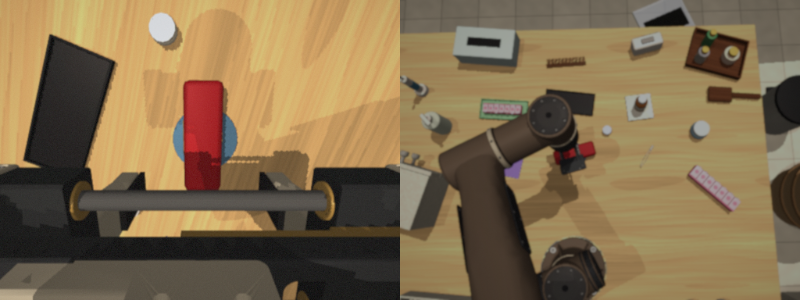

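The bottle now stands centred on the marble, within 2 mm. The case is under the gripper at wrist px (260,175) full-res, and the black tray is empty.

>>> step_arm(
  increments=[
    {"tx": 0.5,"ty": -1.5,"tz": -20,"ax": 0,"ay": 0,"az": 0,"claw": 1},
    {"tx": 0,"ty": 0,"tz": -40,"ax": 0,"ay": 0,"az": 0,"claw": 1},
    {"tx": 0,"ty": 0,"tz": -40,"ax": 0,"ay": 0,"az": 0,"claw": 1},
    {"tx": 0,"ty": 0,"tz": -30,"ax": 0,"ay": 0,"az": 0,"claw": 1},
    {"tx": 0,"ty": 0,"tz": -20,"ax": 0,"ay": 0,"az": 0,"claw": 1},
    {"tx": 0,"ty": 0,"tz": -12.5,"ax": 0,"ay": 0,"az": 0,"claw": 0.8},
    {"tx": 0,"ty": 0,"tz": 0,"ax": 0,"ay": 0,"az": 0,"claw": 0.4},
    {"tx": 0,"ty": 0,"tz": 0,"ax": 0,"ay": 0,"az": 0,"claw": 0},
    {"tx": 0,"ty": 0,"tz": 0,"ax": 0,"ay": 0,"az": 0,"claw": -1},
    {"tx": 0,"ty": 0,"tz": 0,"ax": 0,"ay": 0,"az": 0,"claw": -1},
    {"tx": 0,"ty": 0,"tz": 0,"ax": 0,"ay": 0,"az": 0,"claw": -1},
    {"tx": 0,"ty": 0,"tz": 0,"ax": 0,"ay": 0,"az": 0,"claw": -1},
  ],
  newtons=20,
)

```text
time_s: 20.75
tcp_pos: [0.4313, -0.0073, 0.0364]
eef_rot: [-179.9, -0.0, -75.3]
contact_force: [-1.1, -1.2, 7.8]
gripper_width: 0.0536
```

>>> step_arm(
  increments=[
    {"tx": 0,"ty": 0,"tz": 15,"ax": 0,"ay": 0,"az": 0,"claw": -1},
    {"tx": 0,"ty": 0,"tz": 35,"ax": 0,"ay": 0,"az": 0,"claw": -1},
    {"tx": 14.5,"ty": 1.5,"tz": 20,"ax": 0,"ay": 0,"az": -2.2,"claw": -1},
    {"tx": 32,"ty": 3,"tz": 0,"ax": 0,"ay": 0,"az": -4,"claw": -1},
    {"tx": 32,"ty": 3,"tz": 0,"ax": 0,"ay": 0,"az": -4,"claw": -1},
    {"tx": 32,"ty": 3,"tz": 0,"ax": 0,"ay": 0,"az": -4,"claw": -1},
    {"tx": 32,"ty": 3,"tz": 0,"ax": 0,"ay": 0,"az": -4,"claw": -1},
    {"tx": 30,"ty": 3,"tz": 0,"ax": 0,"ay": 0,"az": -4,"claw": -1},
    {"tx": 20,"ty": 2,"tz": 0,"ax": 0,"ay": 0,"az": 0,"claw": -1},
    {"tx": 12,"ty": 1,"tz": 0,"ax": 0,"ay": 0,"az": 0,"claw": -1},
    {"tx": 0,"ty": 0,"tz": 0,"ax": 0,"ay": 0,"az": 0,"claw": -1},
    {"tx": 0,"ty": 0,"tz": 0,"ax": 0,"ay": 0,"az": 0,"claw": -1},
  ],
)

```text
time_s: 21.95
tcp_pos: [0.6342, 0.012, 0.1053]
eef_rot: [179.9, -0.0, -97.5]
contact_force: [-0.3, -0.3, -0.7]
gripper_width: 0.0539
```

```bash
python3 - <<'E'
from h import *
w=cap('wrist');t=cap('top')
cv2.imwrite('pics/w7.png',np.hstack([cv2.resize(w['image'],(400,300)),cv2.resize(t['image'],(400,300))]))
st=r.get_state();print(st['tcp_pos'],st['eef_rot'],st['contact_force'])
print('case w',rect(w,(120,10,390,280),'red',(.08,.13)))
print('black w',rect(w,(150,10,360,215),'black',(-.01,.015)))
print('blue t',rect(t,(185,165,265,220),'blue',(-.002,.02)))
E
```

```text
[0.63416761 0.01203534 0.1057575 ] [ 1.79969451e+02  1.91720821e-03 -9.75073693e+01] [-0.41454125  0.08006432 -1.24337814]
case w {'c': array([631. , -32.2]), 'wl': array([55.3, 75.2]), 'yaw': -6.7, 'z': array([109.4, 112.5, 113.7]), 'n': 8202}
black w {'c': array([627.7, -75.8]), 'wl': array([22.4, 85.2]), 'yaw': 84.0, 'z': array([ 5.6, 10.6, 12. ]), 'n': 683}
blue t {'c': array([424.8,  -2.4]), 'wl': array([84.5, 86. ]), 'yaw': -64.8, 'z': array([ 2.4,  6.9, 11.7]), 'n': 656}
```

View pics/w7.png

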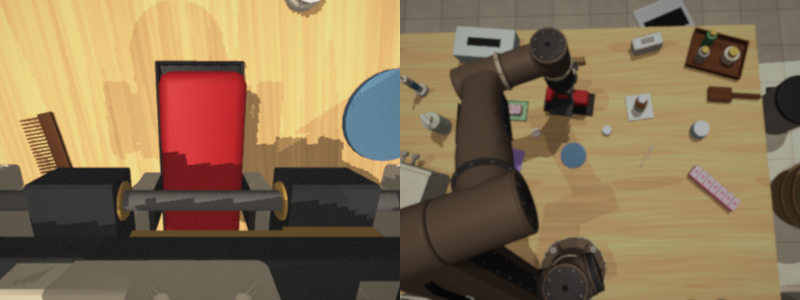

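>>> step_arm(
  increments=[
    {"tx": 2,"ty": 1,"tz": -20,"ax": 0,"ay": 0,"az": 0,"claw": -1},
    {"tx": 0,"ty": 0,"tz": -30,"ax": 0,"ay": 0,"az": 0,"claw": -1},
    {"tx": 0,"ty": 0,"tz": -14,"ax": 0,"ay": 0,"az": 0,"claw": -1},
    {"tx": 0,"ty": 0,"tz": -4,"ax": 0,"ay": 0,"az": 0,"claw": -1},
    {"tx": 0,"ty": 0,"tz": -2,"ax": 0,"ay": 0,"az": 0,"claw": -1},
    {"tx": 0,"ty": 0,"tz": -1.5,"ax": 0,"ay": 0,"az": 0,"claw": -1},
    {"tx": 0,"ty": 0,"tz": 0,"ax": 0,"ay": 0,"az": 0,"claw": -1},
  ],
)

```text
time_s: 22.75
tcp_pos: [0.6377, 0.0133, 0.0351]
eef_rot: [-179.9, 0.0, -97.5]
contact_force: [-0.4, -0.4, -0.9]
gripper_width: 0.0541
```

>>> step_arm(
  increments=[
    {"tx": 0,"ty": 0,"tz": -1,"ax": 0,"ay": 0,"az": 0,"claw": -1},
    {"tx": 0,"ty": 0,"tz": -1,"ax": 0,"ay": 0,"az": 0,"claw": -1},
    {"tx": 0,"ty": 0,"tz": 0,"ax": 0,"ay": 0,"az": 0,"claw": -1},
  ],
)

```text
time_s: 23.05
tcp_pos: [0.6377, 0.0132, 0.0335]
eef_rot: [-179.9, 0.0, -97.5]
contact_force: [-2.0, -0.4, 6.0]
gripper_width: 0.0539
```

>>> step_arm(
  increments=[
    {"tx": 0,"ty": 0,"tz": 0,"ax": 0,"ay": 0,"az": 0,"claw": 0.4},
    {"tx": 0,"ty": 0,"tz": 0,"ax": 0,"ay": 0,"az": 0,"claw": 0.7},
    {"tx": 0,"ty": 0,"tz": 0,"ax": 0,"ay": 0,"az": 0,"claw": 0.9},
    {"tx": 0,"ty": 0,"tz": 15,"ax": 0,"ay": 0,"az": 0,"claw": 1},
    {"tx": 0,"ty": 0,"tz": 40,"ax": 0,"ay": 0,"az": 0,"claw": 1},
    {"tx": 0,"ty": 0,"tz": 45,"ax": 0,"ay": 0,"az": 0,"claw": 1},
    {"tx": -15,"ty": 18,"tz": 40,"ax": 0,"ay": 0,"az": 1.5,"claw": 1},
    {"tx": -28,"ty": 34,"tz": 10,"ax": 0,"ay": 0,"az": 1.5,"claw": 1},
    {"tx": -28,"ty": 34,"tz": 0,"ax": 0,"ay": 0,"az": 1.5,"claw": 1},
    {"tx": -28,"ty": 34,"tz": 0,"ax": 0,"ay": 0,"az": 1.5,"claw": 1},
    {"tx": -28,"ty": 34,"tz": 0,"ax": 0,"ay": 0,"az": 1.5,"claw": 1},
    {"tx": -28,"ty": 34,"tz": 0,"ax": 0,"ay": 0,"az": 0,"claw": 1},
  ],
)

```text
time_s: 24.25
tcp_pos: [0.4811, 0.2022, 0.1835]
eef_rot: [-179.9, 0.1, -90.0]
contact_force: [0.3, 1.5, -0.0]
gripper_width: 0.0878
```

>>> step_arm(
  increments=[
    {"tx": -28,"ty": 34,"tz": 0,"ax": 0,"ay": 0,"az": 0,"claw": 1},
    {"tx": -26,"ty": 31,"tz": 0,"ax": 0,"ay": 0,"az": 0,"claw": 1},
    {"tx": -16,"ty": 18,"tz": 0,"ax": 0,"ay": 0,"az": 0,"claw": 1},
    {"tx": 0,"ty": 0,"tz": 0,"ax": 0,"ay": 0,"az": 0,"claw": 1},
    {"tx": 0,"ty": 0,"tz": 0,"ax": 0,"ay": 0,"az": 0,"claw": 1},
  ],
)

```text
time_s: 24.75
tcp_pos: [0.412, 0.2846, 0.1831]
eef_rot: [-180.0, 0.0, -89.9]
contact_force: [0.3, -0.2, 0.0]
gripper_width: 0.0871
```

```bash
python3 - <<'E'
from h import *
w=cap('wrist');t=cap('top');s=cap('scene')
cv2.imwrite('pics/w8.png',np.hstack([cv2.resize(w['image'],(400,300)),cv2.resize(t['image'],(400,300))]))
st=r.get_state();print(st['tcp_pos'],st['eef_rot'])
print('case t',rect(t,(175,100,260,165),None,(.028,.06)))
print('black t',rect(t,(175,105,260,160),'black',(-.01,.02)))
print('blue t',rect(t,(185,165,265,220),'blue',(-.002,.02)),'s',rect(s,(255,185,320,240),'blue',(-.002,.02)))
print('cup w',rect(w,(180,100,330,240),None,(.08,.095)))
E
```

```text
[0.41270467 0.28357743 0.18249482] [-1.79987065e+02  1.23024998e-02 -9.00656938e+01]
case t {'c': array([636.1,  14. ]), 'wl': array([ 55.6, 158.6]), 'yaw': -8.1, 'z': array([33. , 39.5, 44.7]), 'n': 900}
black t {'c': array([635.1,  13.1]), 'wl': array([ 87.5, 189.9]), 'yaw': -7.8, 'z': array([-0.4,  5.5, 15. ]), 'n': 570}
blue t {'c': array([425.5,  -3.3]), 'wl': array([87. , 87.1]), 'yaw': -45.8, 'z': array([ 2.7,  7. , 11.9]), 'n': 680} s {'c': array([ 4.264e+02, -2.000e-01]), 'wl': array([85.7, 88. ]), 'yaw': -3.3, 'z': array([ 3.6,  7.4, 11.3]), 'n': 511}
cup w {'c': array([414.8, 282.9]), 'wl': array([60.8, 61.2]), 'yaw': -44.0, 'z': array([81.6, 87.6, 88.9]), 'n': 1182}
```

View pics/w8.png

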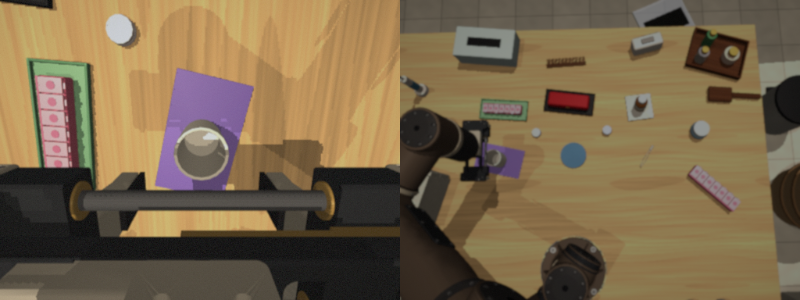

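>>> step_arm(
  increments=[
    {"tx": 0.5,"ty": 0,"tz": -20,"ax": 0,"ay": 0,"az": 0,"claw": 1},
    {"tx": 0,"ty": 0,"tz": -40,"ax": 0,"ay": 0,"az": 0,"claw": 1},
    {"tx": 0,"ty": 0,"tz": -35,"ax": 0,"ay": 0,"az": 0,"claw": 1},
    {"tx": 0,"ty": 0,"tz": -20,"ax": 0,"ay": 0,"az": 0,"claw": 1},
    {"tx": 0,"ty": 0,"tz": -8,"ax": 0,"ay": 0,"az": 0,"claw": 0.9},
    {"tx": 0,"ty": 0,"tz": 0,"ax": 0,"ay": 0,"az": 0,"claw": 0.5},
    {"tx": 0,"ty": 0,"tz": 0,"ax": 0,"ay": 0,"az": 0,"claw": 0},
    {"tx": 0,"ty": 0,"tz": 0,"ax": 0,"ay": 0,"az": 0,"claw": -1},
    {"tx": 0,"ty": 0,"tz": 0,"ax": 0,"ay": 0,"az": 0,"claw": -1},
    {"tx": 0,"ty": 0,"tz": 0,"ax": 0,"ay": 0,"az": 0,"claw": -1},
    {"tx": 0,"ty": 0,"tz": 0,"ax": 0,"ay": 0,"az": 0,"claw": -1},
  ],
  newtons=20,
)

```text
time_s: 26.0
tcp_pos: [0.4132, 0.2848, 0.0603]
eef_rot: [-179.9, 0.1, -90.0]
contact_force: [-1.0, -2.0, 7.0]
gripper_width: 0.0599
```

>>> step_arm(
  increments=[
    {"tx": 0,"ty": 0,"tz": 15,"ax": 0,"ay": 0,"az": 0,"claw": -1},
    {"tx": 0,"ty": 0,"tz": 30,"ax": 0,"ay": 0,"az": 0,"claw": -1},
    {"tx": 1,"ty": -18,"tz": 15,"ax": 0,"ay": 0,"az": 0,"claw": -1},
    {"tx": 2,"ty": -40,"tz": 0,"ax": 0,"ay": 0,"az": 0,"claw": -1},
    {"tx": 2,"ty": -40,"tz": 0,"ax": 0,"ay": 0,"az": 0,"claw": -1},
    {"tx": 2,"ty": -40,"tz": 0,"ax": 0,"ay": 0,"az": 0,"claw": -1},
    {"tx": 2,"ty": -40,"tz": 0,"ax": 0,"ay": 0,"az": 0,"claw": -1},
    {"tx": 2,"ty": -40,"tz": 0,"ax": 0,"ay": 0,"az": 0,"claw": -1},
    {"tx": 1,"ty": -36,"tz": 0,"ax": 0,"ay": 0,"az": 0,"claw": -1},
    {"tx": 1,"ty": -20,"tz": 0,"ax": 0,"ay": 0,"az": 0,"claw": -1},
    {"tx": 0,"ty": -12,"tz": 0,"ax": 0,"ay": 0,"az": 0,"claw": -1},
    {"tx": 0,"ty": 0,"tz": 0,"ax": 0,"ay": 0,"az": 0,"claw": -1},
  ],
)

```text
time_s: 27.2
tcp_pos: [0.4255, -0.0028, 0.1192]
eef_rot: [-180.0, 0.0, -90.1]
contact_force: [-0.1, 0.2, -1.2]
gripper_width: 0.06
```

```bash
python3 - <<'E'
from h import *
w=cap('wrist')
cv2.imwrite('pics/w9.png',w['image'])
st=r.get_state();print(st['tcp_pos'],st['eef_rot'],st['contact_force'])
W=world(w);h=cv2.cvtColor(w['image'],cv2.COLOR_BGR2HSV)
m=(cv2.inRange(h,(90,60,40),(120,255,255))>0)&(W[...,2]>-.002)&(W[...,2]<.012)
P=W[m][:,:2]*1000
print(len(P),P.min(0),P.max(0))
print('rim w',rect(w,(150,40,370,260),None,(.14,.16)))
E
```

```text
[ 0.42571157 -0.00208831  0.1192805 ] [-1.79983719e+02  1.43825709e-02 -9.00861693e+01] [-0.17120177 -0.04619467 -2.40274591]
3901 [378.98318729 -52.82202826] [475.69230861  15.91930572]
rim w {'c': array([426.8, -27.7]), 'wl': array([16.1, 52.7]), 'yaw': 89.3, 'z': array([141.3, 146.4, 147.7]), 'n': 1558}
```

View pics/w9.png

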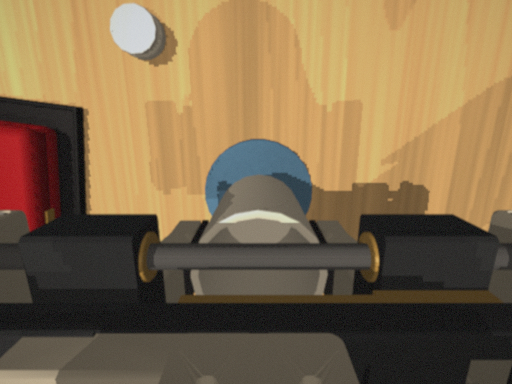

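>>> step_arm(
  increments=[
    {"tx": 0,"ty": 1,"tz": -15,"ax": 0,"ay": 0,"az": 0,"claw": -1},
    {"tx": 0,"ty": 0,"tz": -22,"ax": 0,"ay": 0,"az": 0,"claw": -1},
    {"tx": 0,"ty": 0,"tz": -10,"ax": 0,"ay": 0,"az": 0,"claw": -1},
    {"tx": 0,"ty": 0,"tz": -3,"ax": 0,"ay": 0,"az": 0,"claw": -1},
    {"tx": 0,"ty": 0,"tz": -2,"ax": 0,"ay": 0,"az": 0,"claw": -1},
    {"tx": 0,"ty": 0,"tz": -1,"ax": 0,"ay": 0,"az": 0,"claw": -1},
    {"tx": 0,"ty": 0,"tz": 0,"ax": 0,"ay": 0,"az": 0,"claw": -1},
  ],
)

```text
time_s: 27.95
tcp_pos: [0.4261, -0.0006, 0.0666]
eef_rot: [-180.0, 0.0, -90.0]
contact_force: [0.7, 0.3, -0.9]
gripper_width: 0.0601
```

>>> step_arm(
  increments=[
    {"tx": 0,"ty": 0,"tz": -1,"ax": 0,"ay": 0,"az": 0,"claw": -1},
    {"tx": 0,"ty": 0,"tz": -1,"ax": 0,"ay": 0,"az": 0,"claw": -1},
    {"tx": 0,"ty": 0,"tz": 0,"ax": 0,"ay": 0,"az": 0,"claw": -1},
  ],
)

```text
time_s: 28.25
tcp_pos: [0.4262, -0.0007, 0.0653]
eef_rot: [-179.9, 0.0, -90.0]
contact_force: [-4.6, 1.3, 13.4]
gripper_width: 0.0599
```

>>> step_arm(
  increments=[
    {"tx": 0,"ty": 0,"tz": 0,"ax": 0,"ay": 0,"az": 0,"claw": 0.6},
    {"tx": 0,"ty": 0,"tz": 0,"ax": 0,"ay": 0,"az": 0,"claw": 0.9},
    {"tx": 0,"ty": 0,"tz": 0,"ax": 0,"ay": 0,"az": 0,"claw": 1},
    {"tx": 0,"ty": 0,"tz": 15,"ax": 0,"ay": 0,"az": 0,"claw": 1},
    {"tx": 0,"ty": 0,"tz": 40,"ax": 0,"ay": 0,"az": 0,"claw": 1},
    {"tx": 0,"ty": 0,"tz": 45,"ax": 0,"ay": 0,"az": 0,"claw": 1},
    {"tx": 0,"ty": -20,"tz": 40,"ax": 0,"ay": 0,"az": 0,"claw": 1},
    {"tx": 0,"ty": -45,"tz": 10,"ax": 0,"ay": 0,"az": 0,"claw": 1},
    {"tx": 0,"ty": -45,"tz": 0,"ax": 0,"ay": 0,"az": 0,"claw": 1},
    {"tx": 0,"ty": -45,"tz": 0,"ax": 0,"ay": 0,"az": 0,"claw": 1},
    {"tx": 0,"ty": -45,"tz": 0,"ax": 0,"ay": 0,"az": 0,"claw": 1},
    {"tx": 0,"ty": -45,"tz": 0,"ax": 0,"ay": 0,"az": 0,"claw": 1},
  ],
)

```text
time_s: 29.45
tcp_pos: [0.4254, -0.2477, 0.2143]
eef_rot: [-180.0, -0.0, -90.0]
contact_force: [1.2, 0.9, -0.1]
gripper_width: 0.0875
```

>>> step_arm(
  increments=[
    {"tx": 0,"ty": -45,"tz": 0,"ax": 0,"ay": 0,"az": 0,"claw": 1},
    {"tx": 0,"ty": -35,"tz": 0,"ax": 0,"ay": 0,"az": 0,"claw": 1},
    {"tx": 0,"ty": -20,"tz": 0,"ax": 0,"ay": 0,"az": 0,"claw": 1},
    {"tx": 0,"ty": 0,"tz": 0,"ax": 0,"ay": 0,"az": 0,"claw": 1},
    {"tx": 0,"ty": 0,"tz": 0,"ax": 0,"ay": 0,"az": 0,"claw": 1},
  ],
)

```text
time_s: 29.95
tcp_pos: [0.4253, -0.3461, 0.2136]
eef_rot: [179.9, 0.0, -90.1]
contact_force: [-0.1, -0.2, -0.6]
gripper_width: 0.0878
```

```bash
python3 - <<'E'
from h import *
t=cap('top');s=cap('scene')
cv2.imwrite('pics/f.png',np.hstack([cv2.resize(t['image'],(400,300)),cv2.resize(s['image'],(400,300))]))
print('cup t',rect(t,(185,150,265,220),None,(.085,.1)),'s',rect(s,(250,170,330,240),None,(.085,.1)))
print('case t',rect(t,(175,100,260,165),None,(.028,.06)))
print('org t',rect(t,(85,105,180,170),None,(.024,.06)))
print('bottle t',rect(t,(270,100,345,165),None,(.095,.12)))
print('tweez',rect(t,(300,180,335,220),None,(.004,.03)))
print(r.get_state()['tcp_pos'])
E
```

```text
cup t {'c': array([431.5,  16. ]), 'wl': array([28.8, 59.8]), 'yaw': 67.3, 'z': array([87.1, 91.6, 96. ]), 'n': 49} s {'c': array([426.2,  -2.7]), 'wl': array([59.6, 61.8]), 'yaw': 6.1, 'z': array([86.3, 91.1, 94.9]), 'n': 111}
case t {'c': array([635.9,  13.6]), 'wl': array([ 55.9, 157.8]), 'yaw': -8.0, 'z': array([33.9, 39.6, 44.3]), 'n': 874}
org t {'c': array([610.2, 273.3]), 'wl': array([ 37.8, 149.6]), 'yaw': -4.6, 'z': array([25.2, 29.5, 33.9]), 'n': 560}
bottle t None
tweez {'c': array([ 442.7, -298.9]), 'wl': array([12.4, 27.2]), 'yaw': 88.0, 'z': array([4.3, 7.2, 9.9]), 'n': 18}
[ 0.42559161 -0.34528805  0.21403056]
```

View pics/f.png

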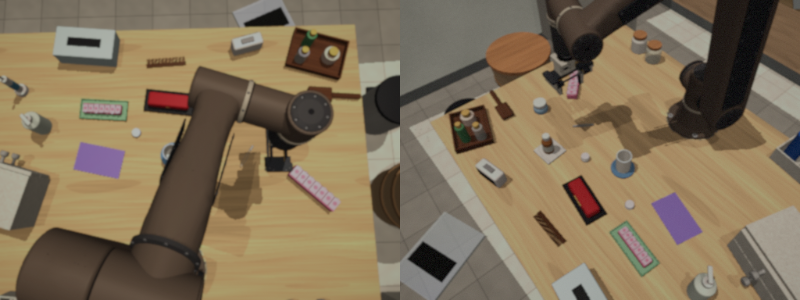

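The final view shows all four things in place. The cup measures (426,-3) mm against its coaster at (426,-2). Handing in.

```bash
python3 -c "
from plant import r
print(r.close_job())"
```

```text
the job is handed in; nothing more can be done
None
```

All four things are back in their own places and the job is handed in, at about 30 s of the 134 s allowed. I parked the cup on the purple mat, then moved the organizer, the bottle and the case to their places, and the cup last. Each was lowered until the wrist force showed contact before I let go.

| Thing | Last measured offset from the middle of its place |
|---|---|
| Cup on the blue coaster | about 1 mm |
| Bottle on the marble coaster | about 2 mm |
| Organizer in the green tray | about 2 mm, turned less than 1° from lengthwise |
| Case in the black tray | about 1 mm, turned less than 1° from lengthwise |

- **Upright and flat:** the cup and bottle stand upright, and the two boxes lie flat and right way up.
- **Right organizer:** I moved the one that measured about 150 mm; the larger one, about 213 mm, was not touched.
- **Tweezers:** I never touched them. They show where they were at the start, but the camera only caught part of them.
- **Checks that failed or disagreed:** in the final top view the arm hid the bottle and part of the cup. The bottle figure is from an earlier top view, and the scene camera shows it still standing on the marble. The cup figure is from the scene camera. The wrist and top cameras disagreed by 2–3 mm throughout, so the offsets are only good to about that.

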